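# Load a fixture block into the sloping rack behind its gravity catch

## Robot

A 7-joint arm with a two-finger parallel gripper is mounted at the origin on a cart in front of the work surface, level with it; the furniture and walls round the work are solid. World frame = base frame: x ahead of the robot, y to its left, z up, the work surface at z = 0. Lengths are in m, angles in rad, forces in N, time in s.
With the tool pointing down it reaches from about 0.4 to 0.925 m from the base axis. Payload 4.1 kg.
Tool frame: the origin (TCP) lies at the centre of the arm's flange, where the gripper is bolted on; the fingertips stand 173 mm ahead of it and the grasp point (between the pads) lies 155 mm ahead of it; z points along the fingers, y is the line along which they close (so a half turn about z gives the same grasp; the last joint's range is limited). The gripper opens to 85 mm and grips with 20 to 120 N. Pads are 22 mm wide; open, the fingers measure 114 mm over their backs; the gripper's body (76 mm by 85 mm) begins 54 mm behind the grasp point. The pads swing forward as they close: fully open they stand 13 mm farther back than shut.
Start: joints at [1.149, 0.398, 0.045, 1.537, -0.019, 1.207, -0.051], TCP at [0.206, -0.616, 0.405] pointing down, gripper open.
Joint ranges: [-2.82, 2.82], [-0.49, 2.23], [-1.37, 1.46], [0, 2.46], [-1.36, 4.5], [0.23, 2], [-2.94, 2.94]. Speed limits (rad/s): [2.57, 2.57, 3.14, 3.14, 3.14, 3.14, 3.14].

## Interface

Orientations are given as a unit quaternion [w, x, y, z].
In Python, from rig import bot gives the robot as it stands. Calls block until the motion is done:
- bot.movep(position, orientation): joint-space move of the TCP to a pose.
- bot.move_linear(position, rotation=None, rate=0.15, guard=None): straight line of the TCP; rotation=None keeps the orientation; rate is the mean speed in m/s. With guard (N) it stops when the force on the tool has changed by that much, and returns True; else False.
- bot.movej(angles): joint-space move.
- bot.release() and bot.clamp(newtons=None): open the fingers fully, or close them until they stop; newtons is the grip in N (None keeps the last).
- bot.pause(seconds).
- bot.ik(position, orientation): joint angles nearest the present ones, or None.
- bot.read_state(): the state.
- bot.get_image(name): name is "scene" or "top" or "wrist"; returns (picture, depth): 480x640x3 uint8, red, green, blue; 480x640 float32, m along the optical axis (not along the pixel's ray), 0 where there is no reading.
- bot.camera_model(name): a dict with "fx", "fy", "cx", "cy" (pixels), "dist" ([k1, k2, p1, p2, k3] as OpenCV has them; the pictures are not rectified), "world_from_camera" (4x4, takes a point from camera to world coordinates). Camera axes: x right, y down, z forward; pixel columns grow to the right and rows downward; lengths in m; the calibration is good to about 2 mm. A picture is of the moment at which its call begins: read the wrist's pose just before it. camera_model takes no time and is no camera call; for the wrist camera it gives the pose at the moment of the call.
A pose or a line that the arm cannot do raises bot.PlanningError and nothing moves.
- bot.sign_off(): hands the job in; it is judged then, once.
Trained networks look in the newest picture that a camera, given by its name, has taken for a name from the list of things; names that differ only in an ending like _2 or _b are one class to them, and where a whole thing is asked for, a point or a joint stands for the part that bears it (a point fixed in the world has none). Each returns a list of dicts, best first, with "p" (0 to 1); they miss things now and then, are a little off and sometimes report something else, mostly with a low value. They report only what shows in the picture. A call takes as long as a camera call. They do not tell look-alikes from the thing itself.
- bot.masks_of(label, camera): "region" (480x640 bool, what is visible of it) and "rect" ([left, top, right, bottom] in pixels, round what is visible of it).
The state is a dict: "clock": time; "qpos": joint angles; "joint_vel": joint speeds; "joint_efforts": joint torques, N m; "position": TCP position; "orientation": TCP orientation; "wrist_force": force on the tool from outside, world axes, zero at the start; "ft_torque": the same for the moment, N m; "width": finger opening in m; "gripper_force": force on a finger pad.
Only numpy, scipy, OpenCV 4.12 (cv2) and the standard library are available. Lean on these libraries where they do the work, as an engineer would, in place of code of your own. Each camera call takes 0.05 s, during which the arm holds its last target. There are 200 camera calls.

## Task

Load the oblong fixture block into the sloping rack: lay it flat in the lower end of the track, lengthwise and short of the catch, then slide it up the track so that the block's own edge lifts the hinged catch, on until it is fully home at the end stop and the catch has dropped behind it. Let go and leave it there; do not touch the catch with the gripper, and leave the square block, the lens mount and the dial gauge where they are.

Things in the scene. Friction and masses are not known exactly. Their poses are not given: they have to be found in the camera images.
- oblong_block: The block to load: oblong light metal fixture block, 40 (x) x 60 (y) x 22 mm (z), with two pins of diameter 6 mm, 6 mm high, on the long middle line of its top. 0.09 to 0.16 kg, loose on the bench, right way up. Origin: centre of its underside; y is along its 60 mm length. Grip it across the 40 mm width. Either end may go first.
- track: Fixed sloping track, rising at 25 degrees. Origin: on its floor, where the centre of the block's underside is when the block touches the end stop. x: up the slope along the track; y: across; z: square to the floor (25 degrees from vertical). Floor from x = -133 to +55 mm, 72 mm wide.
- entry (a point): On the middle of the track floor at track x = -106 mm: where the centre of the block's underside goes when it is laid in the lower end, 13 mm short of touching the catch. The side rails are 6 mm high and 4 mm thick: 44 mm apart inside from track x = -48 mm upward, below that flaring out to 59 mm apart at x = -110 mm.
- end_stop (a point): Middle of the end stop's lower face, at track x = +30 mm, 8 mm over the floor. The stop is 52 mm wide, 16 mm high, rigid.
- rack: The whole fixed rack (base plate 176 x 84 mm on the bench). Origin: on the bench under the middle of the base plate; x is the horizontal direction in which the track rises. The track origin is at x = +35, z = +80 mm here.
- catch (a joint): Hinge of the gravity catch, rad: 0 = down (at rest), grows as the nose lifts (up to 0.9); it falls back by its own weight, about 80 g. A sliding block meets its ramp with the block's centre at about track x = -93 mm and lifts it to about 0.21; it drops only when the block is within about 3 mm of the end stop.
- catch_pivot (a point): Pivot of the catch, beyond the end stop, at track x = +46, z = 12 mm. The catch is a 10 mm wide steel bar over the middle of the track, from the pivot back over the block's place to a forked nose 22 mm wide; when down its underside is 30 mm and its top 36 mm over the floor.
- catch_nose (a point): Middle between the lowest points of the nose's two prongs (5 mm wide, one each side of the block's pins), at track x = -36, z = 5 mm when down. Their ramps fall from 28 mm over the floor at about x = -72 mm to 5 mm at x = -39 mm; their square rear faces at x = -33 mm stand 3 mm behind a block that is home.
- square_block: Bystander: square dark fixture block, 50 x 50 x 18 mm with two pins on top, loose on the bench. Origin: centre of its underside.
- lens_mount: Bystander: round lens mount, diameter 22 mm, 22 mm high, standing loose on the bench. Origin: centre of its underside.
- dial_gauge: Bystander: dial gauge lying on the bench, 129 x 57 x 19 mm, loose. Origin: centre of its underside.
Mind the look-alikes: they are no part of the job. Of the things like the oblong_block, leave any that is turquoise; of the rest the larger one is meant.

How it is judged:
By the outcome, as a careful person would: the job done as asked, in the order asked, and still so for the second after the job is handed in, with the robot touching nothing.
It also fails if it takes over 45 s, if anything falls off the work surface, if the arm or the gripper's body presses on something with over 40 N, if the wrist force passes 120 N, or if a joint passes its speed limit or range.

## Working session

There is one attempt and no reset: what is moved stays moved. The work goes in short steps, each a Python script; the robot and the scene stay as the last script left them, time stands still between calls to the robot, and variables do not carry over. Pictures are saved under pics/ and viewed, at most 10 in all, crops included, and the job is handed in when it is done.

```bash
mkdir -p pics; ls; cat > h.py <<'E'
import numpy as np, cv2
from rig import bot
def world(cam,depth,mask,M=None):
    M=M or bot.camera_model(cam); K=np.array([[M['fx'],0,M['cx']],[0,M['fy'],M['cy']],[0,0,1]])
    v,u=np.nonzero(mask&(depth>0)); z=depth[v,u]
    n=cv2.undistortPoints(np.stack([u,v],1).astype(float)[:,None],K,np.array(M['dist'],float))[:,0]
    P=np.c_[n*z[:,None],z]; T=np.array(M['world_from_camera']); return P@T[:3,:3].T+T[:3,3], np.c_[u,v]
E
python3 - <<'E'
from h import *
for c in ['scene','top']:
    im,d=bot.get_image(c); cv2.imwrite(f'pics/{c}0.png',im[...,::-1]); np.savez(f'{c}0.npz',im=im,d=d)
    for l in ['oblong_block','rack','catch','square_block','lens_mount','dial_gauge']:
        for r in bot.masks_of(l,c):
            P,_=world(c,d,r['region']); 
            print(c,l,round(r['p'],2),np.round(r['rect']),r['region'].sum(),np.round(np.median(P,0),3) if len(P) else '', np.round(P[:,2].max(),3) if len(P) else '')
print(bot.read_state())
E
```

```text
pics
scene oblong_block 0.83 [326. 307. 354. 332.] 418 [ 0.336 -0.171  0.016] 0.024
scene oblong_block 0.67 [317. 274. 349. 303.] 546 [ 0.427 -0.116  0.021] 0.031
scene oblong_block 0.61 [170. 245. 202. 262.] 394 [0.421 0.284 0.019] 0.03
scene rack 0.58 [394. 223. 482. 317.] 4107 [ 0.513 -0.301  0.043] 0.135
scene catch 0.7 [418. 226. 456. 269.] 562 [ 0.531 -0.299  0.096] 0.135
scene square_block 0.8 [270. 265. 301. 289.] 450 [ 0.427 -0.005  0.018] 0.026
scene square_block 0.26 [395. 225. 480. 317.] 3932 [ 0.513 -0.301  0.044] 0.134
scene lens_mount 0.54 [374. 315. 390. 330.] 165 [ 0.356 -0.245  0.016] 0.025
scene dial_gauge 0.86 [457. 265. 515. 285.] 551 [ 0.63  -0.368  0.016] 0.021
top oblong_block 0.56 [323. 248. 350. 270.] 363 [ 0.437 -0.114  0.022] 0.03
top oblong_block 0.51 [352. 286. 368. 300.] 195 [ 0.344 -0.168  0.016] 0.026
top rack 0.79 [365. 181. 440. 250.] 2390 [ 0.526 -0.29   0.061] 0.135
top catch 0.57 [382. 189. 425. 226.] 331 [ 0.525 -0.302  0.099] 0.135
top square_block 0.91 [279. 252. 304. 274.] 389 [0.436 0.001 0.017] 0.03
top square_block 0.66 [366. 182. 439. 249
[... 208 characters left out ...]
 array([ 1.14900946,  0.39832141,  0.04511469,  1.53658337, -0.01872444,
        1.20688542, -0.05068998]), 'joint_vel': array([-0.00174409,  0.00049746,  0.00038165, -0.00013224,  0.00076988,
        0.00079   , -0.00105814]), 'joint_efforts': array([-7.00235296e-05, -4.74872267e+01,  1.36285286e+00, -2.54468107e+01,
        1.13953816e-02,  8.97286336e-04, -6.53777022e-06]), 'position': array([ 0.20621602, -0.61643134,  0.40480525]), 'orientation': array([1.09121075e-04, 9.86999370e-01, 1.60724081e-01, 2.65229068e-05]), 'wrist_force': array([0.03524678, 0.64192793, 0.16249909]), 'ft_torque': array([-0.02455531, -0.02410385, -0.00848366]), 'gripper_force': 0.0, 'width': 0.08549239457348116}
```

```bash
python3 - <<'E'
import cv2
s=cv2.imread('pics/scene0.png');t=cv2.imread('pics/top0.png')
a=cv2.resize(s[210:350,150:530],(800,295),interpolation=3);b=cv2.resize(t[160:310,140:530],(800,305),interpolation=3)
cv2.imwrite('pics/both.png',cv2.vconcat([a,b]))
E
```

```text
(no output)
```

View pics/both.png

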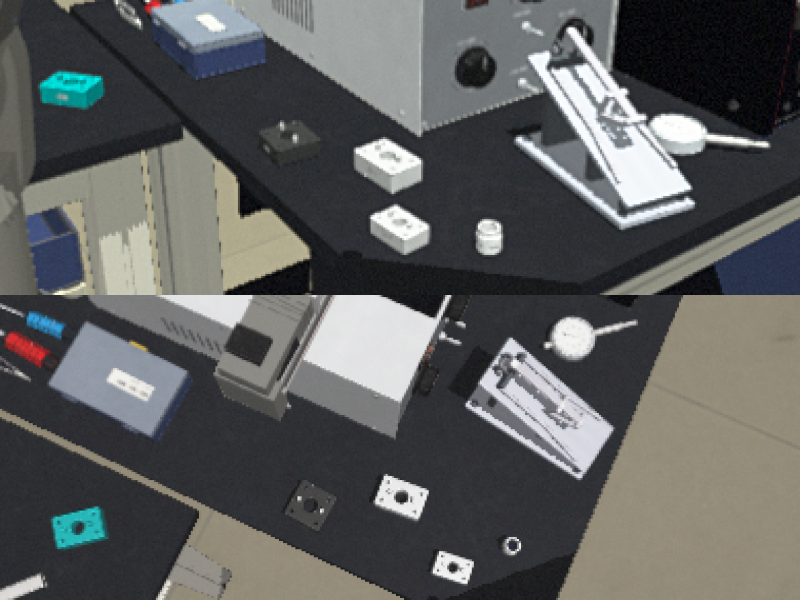

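The candidates are turquoise (scene 186,253; excluded), a white block at scene (333,288) / top (336,259), and a smaller white one at scene (340,320) / top (360,293). I choose the larger white one at about (0.437,-0.114). I'll check it close up with the wrist camera.

```bash
python3 - <<'E'
from h import *
from scipy.spatial.transform import Rotation as R
s=bot.read_state(); M=bot.camera_model('wrist'); T=np.array(M['world_from_camera'])
q=s['orientation'];Rt=R.from_quat(np.r_[q[1:],q[0]]).as_matrix()
print(M['fx'],M['cx'],M['cy'],M['dist']); print(np.round(Rt,3)); print('cam in tool',np.round(Rt.T@(T[:3,3]-s['position']),3),np.round(Rt.T@T[:3,:3],3))
z=np.load('top0.npz')
for l in range(1):
    for r in bot.masks_of('oblong_block','top')[:2]:
        P,_=world('top',z['d'],r['region']); t=P[(P[:,2]>.014)]
        print(cv2.minAreaRect(t[:,:2].astype(np.float32)*1000))
# rack: white floor pts
r=bot.masks_of('rack','top')[0]; P,_=world('top',z['d'],r['region'])
c=np.median(P,0); best=None
rng=np.random.default_rng(0)
for i in range(500):
    a=P[rng.choice(len(P),3,False)]; n=np.cross(a[1]-a[0],a[2]-a[0]); n/=np.linalg.norm(n)+1e-12
    if n[2]<0:n=-n
    if not .85<n[2]<.95: continue
    k=abs((P-a[0])@n)<.003
    if best is None or k.sum()>best.sum(): best=k
F=P[best];m=F.mean(0);n=np.linalg.svd(F-m)[2][2];n*=np.sign(n[2]);print('plane',m,n,np.degrees(np.arccos(n[2])),best.sum(),len(P)); 
d=-n[:2]/np.linalg.norm(n[:2]);print('yaw',np.degrees(np.arctan2(d[1],d[0])))
print(cv2.minAreaRect(P[:,:2].astype(np.float32)*1000))
E
```

```text
359.4779607434902 319.03467512218185 242.87163656405596 [-0.00433122  0.          0.          0.          0.        ]
[[ 0.948  0.317  0.   ]
 [ 0.317 -0.948 -0.   ]
 [ 0.     0.    -1.   ]]
cam in tool [0.07  0.    0.029] [[ 0.001 -0.962 -0.274]
 [ 1.     0.001 -0.   ]
 [ 0.    -0.274  0.962]]
((437.3308410644531, -113.12760162353516), (58.41731262207031, 41.05077362060547), 65.98006439208984)
((344.0290222167969, -167.635986328125), (43.88926315307617, 29.990245819091797), 66.30269622802734)
plane [ 0.52331276 -0.30251376  0.06226832] [-0.27875798 -0.32169248  0.90488007] 25.19286515264559 1077 2376
yaw 49.08990652993186
((538.7431030273438, -309.53265380859375), (174.85472106933594, 110.61659240722656), 50.869178771972656)
```

The larger white one measures 58x41 mm with its top at 22 mm, which fits; the smaller is 44x30. The track plane is 25.2 degrees, which also fits. Next are close wrist views of the rack and block.

```bash
cat >> h.py <<'E'
from scipy.spatial.transform import Rotation as Rn
def quat(Rm): q=Rn.from_matrix(Rm).as_quat(); return np.r_[q[3],q[:3]]
def down(yawdeg):
    a=np.radians(yawdeg); return np.c_[[np.cos(a),np.sin(a),0],[np.sin(a),-np.cos(a),0],[0,0,-1]]
E
python3 - <<'E'
from h import *
for i,(p,y) in enumerate([((.505,-.32,.38),50),((.437,-.114,.33),66)]):
    bot.movep(p,quat(down(y))); bot.pause(.2)
    M=bot.camera_model('wrist'); im,d=bot.get_image('wrist'); cv2.imwrite(f'pics/w{i}.png',im[...,::-1]); np.savez(f'w{i}.npz',im=im,d=d,T=M['world_from_camera'])
    out={}
    for l in ['oblong_block','rack','catch','catch_nose']:
        for k,r in enumerate(bot.masks_of(l,'wrist')):
            P,_=world('wrist',d,r['region'],M); out[f'{l}{k}']=r['region']
            print(i,l,round(r['p'],2),np.round(r['rect']),np.round(np.median(P,0),3) if len(P) else '')
    np.savez(f'm{i}.npz',**out)
    s=bot.read_state();print(s['clock'],s['qpos'])
a=cv2.imread('pics/w0.png');b=cv2.imread('pics/w1.png')
cv2.imwrite('pics/w01.png',cv2.vconcat([cv2.resize(a,(400,300)),cv2.resize(b,(400,300))]))
E
```

```text
0 oblong_block 0.79 [ 61.  39. 146. 128.] [ 0.441 -0.113  0.024]
0 oblong_block 0.77 [ 58. 173. 115. 229.] [ 0.349 -0.168  0.018]
0 rack 0.81 [273.  63. 384. 277.] [ 0.544 -0.283  0.085]
0 catch 0.68 [309.  78. 343. 251.] [ 0.538 -0.292  0.111]
0 catch 0.67 [271.  63. 382. 276.] [ 0.545 -0.282  0.085]
0 catch_nose 0.83 [315.  79. 342. 256.] [ 0.537 -0.294  0.11 ]
2.8083 [ 0.66607332  0.33086652 -0.21771238  1.69120875  0.07777393  1.12797015
 -0.27200568]
1 oblong_block 0.9 [290. 187. 346. 265.] [ 0.439 -0.11   0.024]
1 oblong_block 0.89 [229. 295. 267. 349.] [ 0.347 -0.165  0.018]
1 rack 0.58 [419. 266. 640. 475.] [ 0.558 -0.242  0.049]
1 catch 0.78 [503. 360. 640. 473.] [ 0.521 -0.305  0.099]
1 catch_nose 0.7 [510. 361. 640. 477.] [ 0.52  -0.304  0.1  ]
4.15 [ 0.51029274  0.13608845 -0.37712958  2.06866541  0.06143158  0.94715258
 -0.31909676]
```

View pics/w0.png

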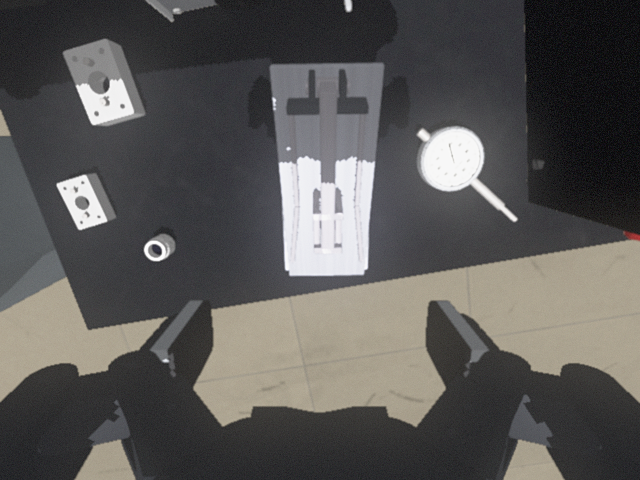

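View pics/w1.png

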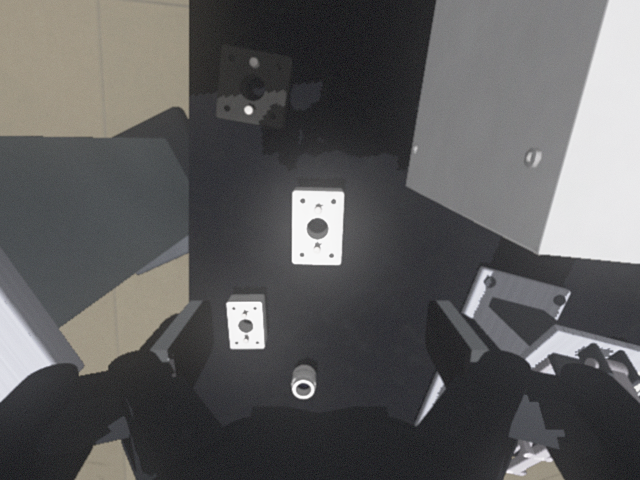

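w0 shows the rack head-on: stop bar at (327,105), catch nose around (327,200–250), low end at (327,273). w1 shows the chosen larger block at (318,227) with its two pins at (319,207) and (318,246), and the smaller look-alike at (246,322). Next I compute the poses.

```bash
python3 - <<'E'
from h import *
M=bot.camera_model('wrist')
z=np.load('w1.npz');m=np.load('m1.npz');M1=dict(M,world_from_camera=z['T'])
P,_=world('wrist',z['d'],m['oblong_block0'],M1);t=P[(P[:,2]>.018)];print('block',cv2.minAreaRect(t[:,:2].astype(np.float32)*1000),np.median(t[:,2]), P[:,2].max())
# edge midpoints from mask percentiles in block frame
z=np.load('w0.npz');m=np.load('m0.npz');M0=dict(M,world_from_camera=z['T'])
k=cv2.dilate(m['rack0'].astype(np.uint8),np.ones((5,5)))>0
P,_=world('wrist',z['d'],k,M0);P=P[P[:,2]>.012]
best=None;rng=np.random.default_rng(0)
for i in range(1000):
    a=P[rng.choice(len(P),3,False)]; n=np.cross(a[1]-a[0],a[2]-a[0]); n/=np.linalg.norm(n)+1e-12
    n*=np.sign(n[2])
    if not .85<n[2]<.95: continue
    b=abs((P-a[0])@n)<.0015
    if best is None or b.sum()>best.sum(): best=b
for _ in range(3):
    F=P[best];c=F.mean(0);n=np.linalg.svd(F-c)[2][2];n*=np.sign(n[2]);best=abs((P-c)@n)<.002
print('plane',n,np.degrees(np.arccos(n[2])),best.sum(),len(P),'std',((F-c)@n).std())
x=np.r_[-n[:2],0];x=x-n*(x@n);x/=np.linalg.norm(x);y=np.cross(n,x);print('yaw from normal',np.degrees(np.arctan2(x[1],x[0])))
uv=np.c_[(F-c)@x,(F-c)@y];print('floor rect',r:=cv2.minAreaRect(uv.astype(np.float32)*1000))
ex=[np.percentile(uv[:,0],[.2,1,99,99.8])*1000,np.percentile(uv[:,1],[.2,1,99,99.8])*1000];print(ex)
h=(P-c)@n;U=np.c_[(P-c)@x,(P-c)@y,h]*1000
# yaw via left/right edges in slices
L=[];
for s in np.arange(-90,80,8):
    q=uv[(abs(uv[:,0]*1000-s)<4)]*1000
    if len(q)>20:L.append([s,q[:,1].min(),q[:,1].max()])
L=np.array(L);print(np.round(L,1));print('edge slopes deg',[np.degrees(np.arctan(np.polyfit(L[:,0],L[:,j],1)[0])) for j in(1,2)])
S=U[(h>.012)&(h<.02)];print('stop-ish',cv2.minAreaRect(S[S[:,0]>0][:,:2].astype(np.float32)))
for a in range(-90,90,6):
    q=U[abs(U[:,0]-a)<3]
    if len(q): 
        hi=q[q[:,2]>3]; print(a,np.round(np.percentile(hi[:,2],[50,95]),1) if len(hi) else '', np.round([hi[:,1].min(),hi[:,1].max()],1) if len(hi) else '')
np.savez('fit.npz',c=c,n=n,x=x,y=y)
print(c)
E
```

```text
block ((438.9795227050781, -112.60404968261719), (60.14307403564453, 39.70293045043945), 64.58832550048828) 0.02378538578899056 0.032028405288128003
plane [-0.26790778 -0.32817588  0.90582891] 25.064844503472468 12919 19860 std 0.0006319389007964749
yaw from normal 50.77337232788019
floor rect ((-18.32184600830078, -0.4276618957519531), (72.17491149902344, 188.98895263671875), 89.98687744140625)
[array([-110.96912786, -108.91972138,   75.44201597,   75.85086516]), array([-36.15080962, -35.58998475,  35.02408543,  35.44815772])]
[[-90.  -36.1  35.7]
 [-82.  -36.2  35.3]
 [-74.  -36.3  35.6]
 [-66.  -36.2  35.6]
 [-58.  -36.3  35.3]
 [-50.  -36.2  35.7]
 [-42.  -36.2  35.6]
 [-34.  -36.3  35.5]
 [-26.  -36.3  35.4]
 [-18.  -36.3  35.5]
 [-10.  -36.3  35.6]
 [ -2.  -36.4  35.6]
 [  6.  -36.2  35.5]
 [ 14.  -36.5  35.5]
 [ 22.  -36.1  35.4]
 [ 30.  -36.5  35.6]
 [ 38.  -36.3  35.6]
 [ 46.  -35.9  35.5]
 [ 54.  -35.9  35.5]
 [ 62.  -35.9  35.3]
 [ 70.  -35.9  35.6]
 [ 78.  -35.6  35.3]]
edge slopes deg [np.float64(0.1171685894961643), np.float64(-0.02081677393329282)]
stop-ish ((62.624462
[... 246 characters left out ...]
] [-30.7  29.8]
-54 [5.8 6.9] [-29.5  28.6]
-48 [35.6 36.8] [-29.   28.2]
-42 [30.5 36.5] [-27.8  27. ]
-36 [24.9 36.5] [-27.4  26.7]
-30 [21.6 36.5] [-26.4  25.5]
-24 [35.2 36.7] [-26.   25.2]
-18 [35.7 36.7] [-26.4  25.6]
-12 [26.1 36.6] [-26.1  25.3]
-6 [35.2 36.7] [-26.4  25.5]
0 [35.2 36.7] [-26.   25.2]
6 [35.4 36.6] [-26.5  25.7]
12 [35.2 36.7] [-26.   25.3]
18 [35.3 36.8] [-26.3  25.5]
24 [35.2 36.7] [-26.4  25.2]
30 [35.3 36.6] [-26.4  25.6]
36 [35.1 36.8] [-26.4  25.6]
42 [35.3 36.9] [-26.2  25.4]
48 [35.8 36.8] [-26.5  25. ]
54 [15.9 36.3] [-26.2  25.3]
60 [15.3 36.5] [-25.1  25.1]
66 [21.4 36.5] [-13.7  12.8]
72 [19.9 35.8] [-13.6  12.6]
78  
[ 0.53874706 -0.29003957  0.07285312]
```

```bash
cat >> h.py <<'E'
def track():
    f=np.load('fit.npz');n,x=f['n'],f['x']
    yaw=np.arctan2(x[1],x[0]);t=np.radians(25)
    x=np.array([np.cos(yaw)*np.cos(t),np.sin(yaw)*np.cos(t),np.sin(t)]);n=np.array([-np.cos(yaw)*np.sin(t),-np.sin(yaw)*np.sin(t),np.cos(t)])
    y=np.cross(n,x); o=f['c']+.0207*f['x']-.00045*f['y']; print('origin',o); o[2]=.080
    return o,x,y,n
E
python3 - <<'E'
from h import *
o,x,y,n=track(); Rt=np.c_[x,-y,-n]
for a in(-.112,0): print(bot.ik(o+a*x+.18*n,quat(Rt)))
z=np.load('top0.npz');P,_=world('top',z['d'],np.ones((480,640),bool));U=(P-o)@np.c_[x,y,n]
k=(U[:,2]>.04)&(U[:,2]<.35)&(abs(U[:,1])<.12)&(U[:,0]<.2)&(U[:,0]>-.15);print('obstacles near (track frame)',k.sum(),U[k].min(0) if k.any() else '')
g=quat(down(64.6)); p=np.array([.439,-.1126,0])
bot.move_linear(p+[0,0,.21],g,rate=.15)
print(bot.move_linear(p+[0,0,.180],rate=.08,guard=15))
bot.clamp(40); s=bot.read_state();print(s['width'],s['gripper_force'],s['wrist_force'])
bot.move_linear(p+[0,0,.30],rate=.2); bot.pause(.1)
s=bot.read_state();M=bot.camera_model('wrist');im,d=bot.get_image('wrist');print(s['clock'],s['width'])
cv2.imwrite('pics/w2.png',im[...,::-1])
q=s['orientation'];Rw=Rn.from_quat(np.r_[q[1:],q[0]]).as_matrix()
for r in bot.masks_of('oblong_block','wrist'):
    P,uv=world('wrist',d,r['region'],M);L=(P-s['position'])@Rw*1000;top=np.percentile(L[:,2],[5,50,95]);t=L[abs(L[:,2]-top[1])<2]
    print(r['p'],r['rect'],top,cv2.minAreaRect(t[:,:2].astype(np.float32)))
E
```

```text
origin [ 0.55095337 -0.27579893  0.08162255]
[ 0.96042736  0.58392467 -0.21282496  1.81040805 -0.42923281  0.84837437
  0.39572809]
[ 0.84003083  0.50808763 -0.27147823  1.81290497 -0.41242532  0.84316227
  0.19675588]
obstacles near (track frame) 917 [-0.06688353 -0.11948062  0.04001914]
False
0.039139072692610126 41.10331892967224 [-1.38751624  0.20951314  5.21734753]
6.9667 0.038847880136685956
0.93 [267.2, 236.0, 376.0, 391.7] [155.52108224 156.87856275 171.83952319] ((-0.27814674377441406, 0.7489566802978516), (40.50048828125, 60.98795700073242), 89.71615600585938)
0.53 [295.4, 385.8, 323.5, 412.4] [274.31426971 284.26664205 296.06862963] ((-144.789794921875, -8.961246490478516), (20.391769409179688, 12.40849494934082), 72.62364959716797)
0.45 [224.4, 324.6, 224.6, 324.8] [280.82499162 280.82499162 280.82499162] ((-67.9092025756836, -73.30224609375), (0.0, 0.0), 0.0)
```

```bash
python3 - <<'E'
from h import *
o,x,y,n=track()
z=np.load('top0.npz');P,_=world('top',z['d'],np.ones((480,640),bool));U=(P-o)@np.c_[x,y,n]
for zl in np.arange(.04,.34,.04):
    k=(abs(U[:,1])<.09)&(U[:,0]<.25)&(U[:,0]>-.2)&(U[:,2]>zl)&(U[:,2]<zl+.04)
    if k.any(): print(round(zl,2),k.sum(),'xmin',np.round(np.percentile(U[k,0],[0,2,50]),3),'y',np.round([U[k,1].min(),U[k,1].max()],3))
E
```

```text
origin [ 0.55095337 -0.27579893  0.08162255]
0.04 606 xmin [-0.067  0.149  0.169] y [-0.078  0.09 ]
0.08 751 xmin [0.166 0.175 0.23 ] y [-0.081  0.021]
0.12 587 xmin [0.187 0.192 0.216] y [-0.078  0.009]
```

View pics/w2.png

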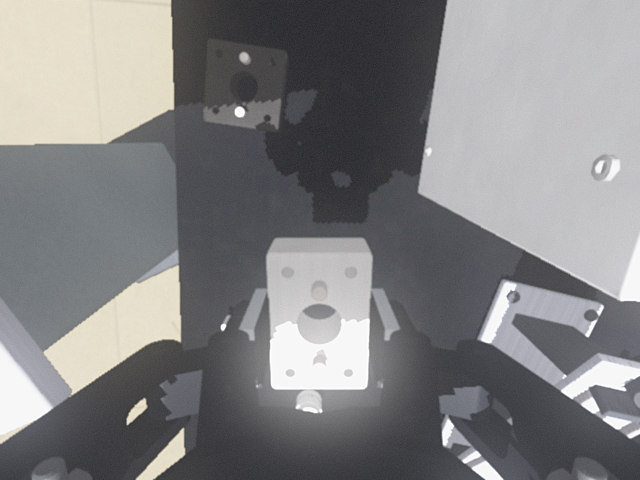

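w2 shows the block squarely held between the pads at (320,315). The instrument is at least 149 mm up the track from the home position, so there is clearance. Now I lay the block in the entry.

```bash
cat >> h.py <<'E'
def tcp(a,h,dy=0.00075):
    o,x,y,n=track(); return o+a*x+dy*y+(.180+h)*n
E
python3 - <<'E'
from h import *
o,x,y,n=track(); g=quat(np.c_[x,-y,-n])
def loc(s): return np.round((s['position']-o)@np.c_[x,y,n]*1000-[0,0,180],1), np.round(s['wrist_force']@np.c_[x,y,n],1), np.round(s['clock'],2)
bot.movep(tcp(-.113,.09),g); bot.pause(.1); s=bot.read_state();print(loc(s))
print(bot.move_linear(tcp(-.113,.010),rate=.12,guard=15)); print(loc(bot.read_state()))
print(bot.move_linear(tcp(-.107,.004),rate=.05,guard=10)); print(loc(bot.read_state()))
print(bot.move_linear(tcp(-.107,-.004),rate=.02,guard=5)); bot.pause(.2); s=bot.read_state();print(loc(s),s['width'],s['ft_torque'])
im,d=bot.get_image('scene');cv2.imwrite('pics/s3.png',cv2.resize(im[200:340,360:520,::-1],(640,560),interpolation=3))
im,d=bot.get_image('wrist');cv2.imwrite('pics/w3.png',im[...,::-1])
E
```

```text
origin [ 0.55095337 -0.27579893  0.08162255]
origin [ 0.55095337 -0.27579893  0.08162255]
(array([-109.7,    1. ,   88.8]), array([-0.8,  0.1, -0.7]), np.float64(8.25))
origin [ 0.55095337 -0.27579893  0.08162255]
False
(array([-113. ,    0.3,   10.7]), array([-1. , -0.7, -2. ]), np.float64(9.07))
origin [ 0.55095337 -0.27579893  0.08162255]
False
(array([-106.4,    0.7,    4. ]), array([-0.3, -0.9, -0.5]), np.float64(9.38))
origin [ 0.55095337 -0.27579893  0.08162255]
True
(array([-107.4,    0.5,    0.5]), array([0.2, 0.8, 5. ]), np.float64(9.89)) 0.03900071790443694 [-0.0181809   0.17526694  0.09979225]
```

View pics/w3.png

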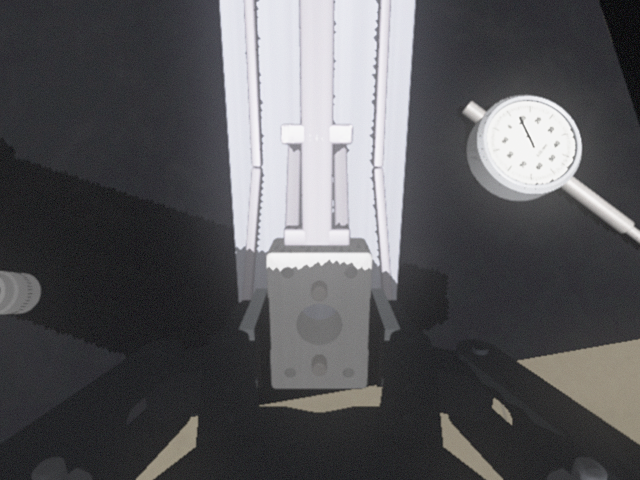

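View pics/s3.png

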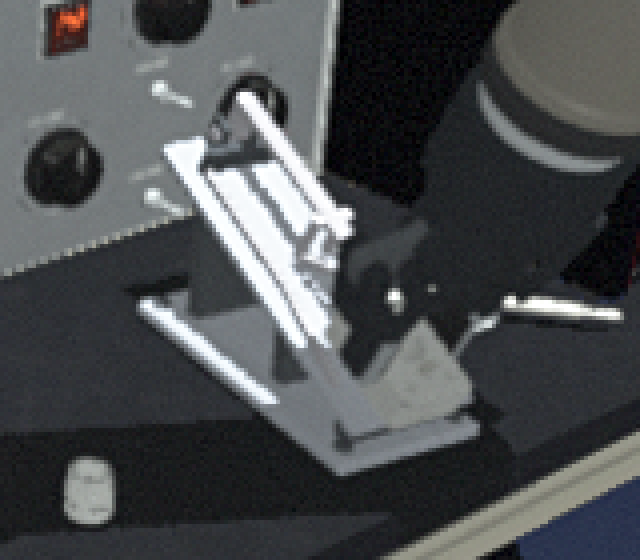

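The block lies flat in the entry, in line with the nose (block centre column 319, nose 317), with contact at the expected height. Next I slide it up in monitored steps.

```bash
python3 - <<'E' | grep -v origin
from h import *
o,x,y,n=track(); B=np.c_[x,y,n]
def loc(s): return np.round((s['position']-o)@B*1000-[0,0,180],1), np.round(s['wrist_force']@B,1), np.round(s['clock'],2), round(s['width'],4)
for a in (-95,-80,-65,-50,-40,-25,-10,-5):
    t=bot.move_linear(tcp(a/1000,.0005),rate=.05,guard=22); print(a,t,*loc(bot.read_state()))
    if t: break
im,d=bot.get_image('scene');cv2.imwrite('pics/s4.png',cv2.resize(im[200:340,360:520,::-1],(640,560),interpolation=3))
im,d=bot.get_image('wrist');cv2.imwrite('pics/w4.png',im[...,::-1])
E
```

```text
-95 False [-94.    0.6   0.6] [0.3 0.4 4.5] 10.4 0.0391
-80 False [-79.5   0.7   0.6] [-0.9  1.1  3.3] 10.85 0.0388
-65 False [-67.    0.9   0.6] [-7.1  0.6  2.2] 11.3 0.039
-50 False [-50.4   0.9   0.6] [-4.9  0.9  3.9] 11.75 0.0391
-40 False [-39.3   0.6   0.6] [-2.5  1.3  3.5] 12.1 0.0391
-25 False [-24.6   0.6   0.6] [-1.7  0.1  4. ] 12.55 0.0393
-10 False [-9.9  0.7  0.6] [-2.   1.   4.9] 13.0 0.0391
-5 False [-5.3  0.7  0.5] [-2.2  0.2  5. ] 13.25 0.039
```

View pics/w4.png

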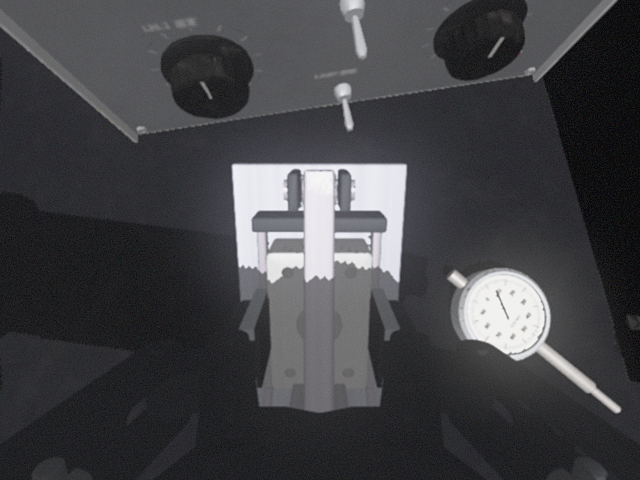

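w4 shows the block at (319,315) just short of the stop bar at (320,222), with the catch bar lifted over it. Now I push gently to the stop.

```bash
python3 - <<'E' | grep -v origin
from h import *
o,x,y,n=track(); B=np.c_[x,y,n]
def loc(s): return np.round((s['position']-o)@B*1000-[0,0,180],1), np.round(s['wrist_force']@B,1), np.round(s['clock'],2), round(s['width'],4)
print(bot.move_linear(tcp(.008,.0005),rate=.02,guard=12)); bot.pause(.3); print(*loc(bot.read_state()))
im,d=bot.get_image('scene')
M=bot.camera_model('wrist');im2,d2=bot.get_image('wrist')
cv2.imwrite('pics/s5.png',cv2.vconcat([cv2.resize(im[215:315,370:510,::-1],(400,286),interpolation=3),cv2.resize(im2[...,::-1],(400,300))]))
P,uv=world('wrist',d2,np.ones((480,640),bool),M);U=(P-o)@B*1000
k=(abs(U[:,1])<4)&(U[:,0]>-40)&(U[:,0]<40)&(U[:,2]>26)
for a in range(-40,40,10):
    q=U[k&(abs(U[:,0]-a)<4)]; print(a,len(q),np.median(q[:,2]).round(1) if len(q) else '')
E
```

```text
False
[2.1 1.  0.7] [-13.9  -0.2   3.2] 14.45 0.0393
-40 0 
-30 89 37.5
-20 370 37.5
-10 410 37.6
0 432 37.6
10 2902 92.0
20 505 37.5
30 531 37.5
```

View pics/s5.png

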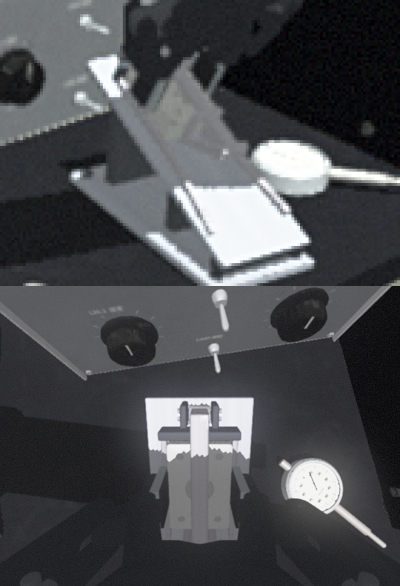

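The block is against the stop (14 N), and the catch bar is parallel to the floor at 37.5 mm measured (36 plus the known 1.6 bias), so it is down. Now I release and retreat.

```bash
python3 - <<'E' | grep -v origin
from h import *
o,x,y,n=track(); B=np.c_[x,y,n]
bot.move_linear(tcp(.002,.0007),rate=.02); bot.release(); bot.pause(.2)
print(bot.move_linear(tcp(.002,.15),rate=.1,guard=15)); bot.pause(.3)
s=bot.read_state();print(s['clock'],s['width'],s['wrist_force'])
M=bot.camera_model('wrist');im,d=bot.get_image('wrist');cv2.imwrite('pics/w6.png',im[...,::-1])
P,uv=world('wrist',d,np.ones((480,640),bool),M);U=(P-o)@B*1000
for a in range(-40,40,10):
    q=U[(abs(U[:,1])<3)&(abs(U[:,0]-a)<4)&(U[:,2]>26)&(U[:,2]<70)]; print(a,np.median(q[:,2]).round(1) if len(q) else '')
k=(U[:,2]>21)&(U[:,2]<26)&(abs(U[:,1])>8)&(abs(U[:,1])<22)&(abs(U[:,0])<40);print('block top x range',np.percentile(U[k,0],[.5,99.5]),'y',np.percentile(U[k,1],[.5,99.5]))
E
```

```text
False
17.6667 0.08523351828986536 [ 0.03540945 -0.19922321  0.34534484]
-40 37.6
-30 37.5
-20 37.5
-10 37.3
0 37.4
10 37.6
20 37.5
30 37.6
block top x range [-31.72211185  30.84838329] y [-19.756886    19.93424533]
```

View pics/w6.png

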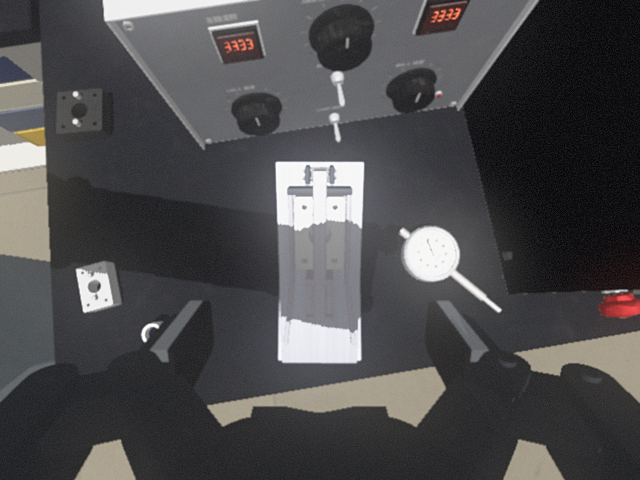

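w6 shows the block home under the catch at (320,235), touching the stop bar. The catch is flat and down, and the bystanders are where they were. Handing in.

```bash
python3 -c "
from rig import bot
print(bot.sign_off())"
```

```text
the job is handed in; nothing more can be done
None
```

The oblong block is home at the end stop with the catch down behind it; the gripper is open and clear, the bystanders look unmoved in the last picture, and I handed the job in at about 18 s on the robot's clock.

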